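# Key the medicine box and hold the lock open

## Task

Take the key out of the slotted rail on top of the tray organizer, push it fully home in the lock of the white steel medicine box, easing it past the sticky pins without brute force, and turn it a quarter turn clockwise so that the lid's front edge rises. The lock springs back when let go, so keep gripping the key and finish while holding it turned; leave the tweezers, comb, tin and toothbrush as they are.

Things in the scene. Friction and masses are not known exactly. Their poses are not given: they have to be found in the camera images.
- key: Upright key, 28 g: black plastic head over a flat steel blade. Origin: centre of the shoulder (flat underside of the head); z up, y along its width, x through its thickness. Head 10 thick (x), 34 wide (y), 40 tall (z 0 to 40 mm), ring hole at z 28 to 35; its two flat faces are the natural grip. A half turn about z makes no difference. Its axes lie along the organizer's at the start.
- key_tip (a point): Tip of the key's blade, on its axis, 34 mm below the key's origin; axes as the key's. The blade is 3 thick, 11 wide, 34 long, with a rounded tip; wards are cut into both edges, leaving a 3 mm neck from 6 to 16 mm below the shoulder.
- medbox: White steel medicine box, fixed, 230 deep (x), 240 wide (y), 100 tall; origin under its centre, z up, front (-x) towards the robot. The front 80 mm of its top (x -115 to -35 mm) is a flat fixed console with the lock; behind it lies the lid. It stands beside the organizer, on either side of it.
- keyway (a point): Centre of the lock's mouth at the lock face, 73 mm in front of the box's centre, 104 mm above the shelf, 4 mm above the console; axes as the box's. Steel face 33 across. Keyway: slot 13 long x 4.4 wide, mouth bevelled about 1 mm, long side along the box's y at rest. The key goes straight down, width along the slot, until its shoulder meets the face (key_tip 34 mm below here).
- plug (a joint): Turn of the lock plug in rad: 0 at rest, grows clockwise seen from above, stop at 1.57 (a quarter). A spring and the lid's weight turn it back with 0.02 to 0.06 N m. Play of the blade in the keyway and give in the grip make the plug lag the hand by 0.15 to 0.3 rad, so the hand must turn somewhat more than a quarter to reach the stop.
- lid (a joint): Opening of the box's lid in rad, 0 shut. Plate 145 deep, hinged along the box's back edge; a cam on the plug lifts its front edge steadily as it turns, by 11 mm (0.075 rad) at the full quarter. That edge lies 40 mm behind the lock axis.
- organizer: Three-tier stack of white plastic trays, fixed, 170 (x) x 230 (y), origin under its centre. Floor of the top tray 113 mm up. Along the front (-x) of the top tray runs a white rail, 34 x 222, its top 157 mm up, with slots 5 x 13 mm, 40 deep, long side along y, at x -64 and y -65, 0, 65 mm. The key, shoulder on the rail, is in one outer slot, tweezers in the other.
- tweezers: Chrome tweezers, 95 mm long, 9 wide, upright in the other outer slot of the rail, 55 mm of them above it. Origin at the lower end. Leave alone.
- comb: Green plastic comb, 180 x 25 x 4.5 mm, lying in the top tray. Origin under its middle. Leave alone.
- tin: Closed round aluminium lip balm tin, 50 across, 17 high, in the top tray behind the comb. Origin under its centre. Leave alone.
- toothbrush: Grey electric toothbrush handle, 31 across, 183 tall, standing upright on the shelf behind (+x of) the organizer. Origin under its centre. Leave alone.
- lock_pins (a point): Two sprung sticky pins inside the lock; origin on the lock axis, 23 mm under the face; axes as the box's. They catch the blade when the shoulder is still about 14 and 8 mm above the face; each yields to 8 to 20 N of push, or to less with a little wiggle. Wards stop the plug from turning until the shoulder is within 3 mm of the face, and keep the key in while it is turned.

How it is judged:
On the way, in this order (a step that is already met when the one before it is completed fails the run):
1. the key is drawn out of its slot, its tip above the rail, gripped (z of key_tip in the frame of organizer above 0.16 m and contact force between the fingers and key above 1 N and contact force between organizer and key below 0.05 N), for 0.1 s.
2. the key is fully home in the lock, its shoulder within 3 mm of the lock face, the lock not yet turned (z of key_tip in the frame of keyway below -0.031 m and horizontal distance between key_tip and keyway below 0.004 m and value of joint plug below 0.35 rad), for 0.1 s.
3. the key is turned a quarter and held there (value of joint plug above 1.15 rad and z of key_tip in the frame of keyway below -0.03 m and contact force between the fingers and key above 1 N), for 0.2 s.
At the end, for the whole second after the job is handed in: The key is still gripped in the fingers and home in the lock (shoulder within 4 mm of the face, on the axis within 4 mm), the plug is held at 1.15 rad or more of its 1.57 rad quarter turn, the lid's front edge is raised, and the toothbrush stands upright (all of step 3 and value of joint lid above 0.05 rad and horizontal distance between key_tip and keyway below 0.004 m and angle between toothbrush's own z axis and vertical below 0.2 rad); the arm keeps its last pose, push and grip.
It fails at once if the tweezers are displaced by more than 25 mm (distance of tweezers from where it was at the start of the episode above 0.025 m).
It fails at once if the comb is displaced by more than 25 mm (distance of comb from where it was at the start of the episode above 0.025 m).
It fails at once if the tin is displaced by more than 25 mm (distance of tin from where it was at the start of the episode above 0.025 m).
It fails at once if the toothbrush is displaced by more than 25 mm (distance of toothbrush from where it was at the start of the episode above 0.025 m).
It fails at once if brute force: the key is forced against the unturned lock (pushed, or turned before it is home) with more than 80 N (contact force between key and medbox above 80 N and value of joint plug below 0.35 rad).
It also fails if it takes over 58 s, if anything falls off the work surface, if the arm or the gripper's body presses on something with over 40 N, if the wrist force passes 120 N, or if a joint passes its speed limit or range.

## Robot

A 7-joint arm with a two-finger parallel gripper is mounted at the origin on the work surface. World frame = base frame: x ahead of the robot, y to its left, z up, the work surface at z = 0. Lengths are in m, angles in rad, forces in N, time in s.
With the tool pointing down it reaches from about 0.35 to 0.9 m from the base axis. Payload 7.2 kg.
Tool frame: the origin (TCP) lies at the very end of the fingers, on their centre line; the grasp point (between the pads) lies 19 mm behind it (ctrl.tcp_to_grasp is the z of the grasp point in the tool frame, in m); z points along the fingers, y is the line along which they close (so a half turn about z gives the same grasp; the last joint's range is limited). The gripper opens to 85 mm and grips with 20 to 120 N. Pads are 22 mm wide; open, the fingers measure 114 mm over their backs; the gripper's body (76 mm by 85 mm) begins 54 mm behind the grasp point. The pads swing forward as they close: fully open they stand 13 mm farther back than shut.
Start: joints at [1.162, 0.411, -0.013, 1.596, 0.006, 1.134, -0.082], TCP at [0.209, -0.589, 0.231] pointing down, gripper open.
Joint ranges: [-2.95, 2.95], [-0.29, 1.99], [-1.47, 1.44], [0.14, 2.54], [-1.03, 4.17], [0.13, 1.85], [-2.86, 2.86]. Speed limits (rad/s): [2.39, 2.39, 3.01, 3.01, 3.14, 3.14, 3.14].

## Interface

Orientations are given as a rotation vector (axis times angle).
In Python, from workcell import sense, imaging, ctrl gives the robot as it stands.
- The arm moves only by the tool jog_arm, never from a script. Its argument "series" is a list of rows, each an object with "translation": the shift along the tool's x, y, z in units of 0.08 m (1.0 is 0.08 m), a list of three; "spin": the turn about the tool's z in units of pi rad (1.0 is pi rad). A call has 1 to 20 rows; each row is the pose to reach, as a shift and turn from the pose commanded when the call began, along the tool's axes at that moment, turning the shorter way round; what a row does not reach only later rows make up. A row lasts 1/12 s, in which the tool goes at most 41.7 mm and 7.16 degrees, less where a joint would pass 70% of its speed; a pose out of reach is approached as far as the arm can. A call with a number of a shift or a turn outside -1 to 1 is refused whole. A call with a gripper value outside its range is refused whole. "gripper" is the opening, from 0 (shut) to 1 (fully open), set as the call begins (left out, the last holds). The fingers move at their own pace and stop on an object; "grip_force" is the grip in N (left out, the last holds). Time passes only in rows, so rows that repeat a pose let the fingers close. It gives the time, the measured TCP pose, the force, the opening and the grip force at its end, in the units of the state.
- sense(): the state, without advancing time (a new reading comes with each control period).
- imaging.capture(name): name is "scene" or "top" or "wrist"; returns a dict with "color" (400x640x3 uint8, red, green, blue), "range_z" (400x640 float32, m along the optical axis (not along the pixel's ray), 0 where there is no reading), "intrinsics" (3x3 intrinsics, pixels), "R" (3x3) and "t" (3): a world point X has camera coordinates R X + t; the wrist camera has in their place "T_tool_cam" (4x4, takes a point from camera to tool coordinates, whose origin is the TCP and whose axes are the flange's). Camera axes: x right, y down, z forward; pixel columns grow to the right and rows downward; lengths in m; the calibration is good to about 2 mm. The wrist camera is an equidistant fisheye: a pixel r from the principal point sees the ray r / f radians off the axis. A picture is of the moment at which its call begins: read the wrist's pose just before it.
- ctrl.job_done(): hands the job in; it is judged then, once.
The state is a dict: "time_s": time; "joints": joint angles; "qvel": joint speeds; "effort": joint torques, N m; "ee_pos": TCP position; "tcp_rot": TCP orientation; "contact_force": force on the tool from outside, world axes, zero at the start; "ft_torque": the same for the moment, N m; "opening": finger opening in m; "finger_force": force on a finger pad.
Only numpy, scipy, OpenCV 4.12 (cv2) and the standard library are available. Lean on these libraries where they do the work, as an engineer would, in place of code of your own. Each camera call takes 0.05 s, during which the arm holds its last target. There are 200 camera calls.

## Working session

There is one attempt and no reset: what is moved stays moved. The work goes in short steps, Python scripts to look and compute and a tool call to move; the robot and the scene stay as the last step left them, time stands still between calls to the robot, and variables do not carry over. Pictures are saved under pics/ and viewed, at most 10 in all, crops included, and the job is handed in when it is done.

Besides the shell and the picture viewer there is one more tool, called in YAML: its name, and indented under it one key for each argument. jog_arm: Moves the arm, as the interface text tells. Shifts and turns lie within -1 to 1; 1 stands for 0.08 m of shift or pi rad of turn. Its arguments: {"type":"object","properties":{"series":{"type":"array","items":{"type":"object","properties":{"translation":{"type":"array","items":{"type":"number"}},"spin":{"type":"number"}}}},"gripper":{"type":"number"},"grip_force":{"type":"number"}},"required":["series"]}

```bash
mkdir -p pics && cat > h.py <<'E'
import numpy as np, cv2
from scipy.spatial.transform import Rotation as Ro
from workcell import sense, imaging, ctrl
def cap(n):
    d=imaging.capture(n); return d
def save(d,f,crop=None,scale=1):
    im=d["color"][:,:,::-1]
    if crop: im=im[crop[1]:crop[3],crop[0]:crop[2]]
    cv2.imwrite("pics/"+f,cv2.resize(im,None,fx=scale,fy=scale,interpolation=cv2.INTER_CUBIC))
def cloud(d):
    K=d["intrinsics"];z=d["range_z"];v,u=np.mgrid[:z.shape[0],:z.shape[1]]
    P=np.stack([(u-K[0,2])/K[0,0]*z,(v-K[1,2])/K[1,1]*z,z],-1)
    return (P-d["t"])@d["R"]
def onplane(d,u,v,h):
    K=d["intrinsics"];r=d["R"].T@np.array([(u-K[0,2])/K[0,0],(v-K[1,2])/K[1,1],1]);c=-d["R"].T@d["t"]
    return c+r*(h-c[2])/r[2]
E
python3 - <<'E'
from h import *
s=sense();print({k:np.round(v,3) for k,v in s.items()},ctrl.tcp_to_grasp)
a=cap("top");save(a,"top.png");b=cap("scene");save(b,"scene.png")
import pickle;pickle.dump((a,b),open("ab.pkl","wb"))
for d in(a,b):print(np.round(-d["R"].T@d["t"],3),np.round(d["R"],2).tolist())
E
```

```text
{'time_s': np.float64(0.0), 'joints': array([ 1.162,  0.412, -0.013,  1.597,  0.006,  1.134, -0.082]), 'qvel': array([ 0.   , -0.001, -0.001,  0.001, -0.002, -0.   ,  0.001]), 'effort': array([-1.0000e-03, -6.0063e+01,  6.8200e-01, -2.9942e+01,  1.4000e-02,
        1.0000e-02, -0.0000e+00]), 'ee_pos': array([ 0.209, -0.589,  0.23 ]), 'tcp_rot': array([-3.095e+00, -5.330e-01,  1.000e-03]), 'contact_force': array([ 0.178,  0.803, -0.74 ]), 'ft_torque': array([-0.031, -0.01 , -0.028]), 'finger_force': np.float64(0.0), 'opening': np.float64(0.086)} -0.0187
[0.482 0.019 0.839] [[0.02, -1.0, 0.04], [-0.98, -0.02, -0.2], [0.2, -0.03, -0.98]]
[ 0.877 -0.422  0.898] [[0.86, 0.51, -0.01], [0.43, -0.73, -0.53], [-0.28, 0.45, -0.85]]
```

View pics/top.png

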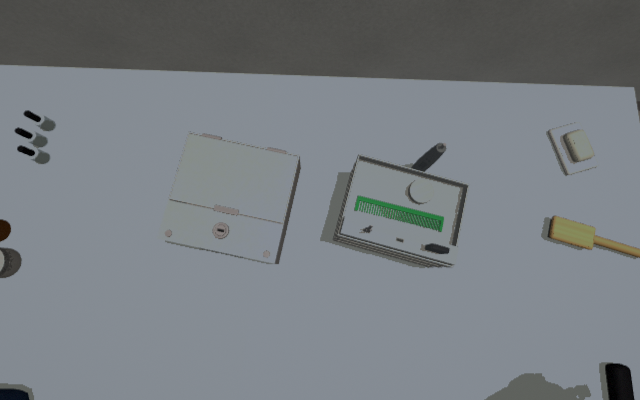

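View pics/scene.png

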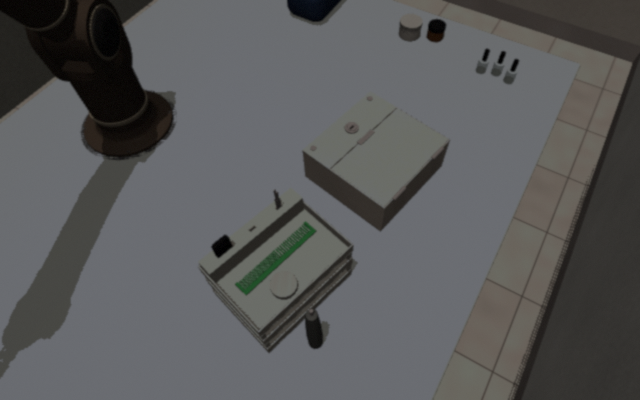

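Top view: key's black head is at about (437,248), tweezers at (366,229), lock face at (221,230). The box is left (+y) of the organizer, and both are turned by about 10°.

```bash
python3 - <<'E'
from h import *
import pickle
a,b=pickle.load(open("ab.pkl","rb"))
for d,(x0,y0,x1,y1) in((a,(415,235,460,262)),(b,(205,228,240,262))):
    P=cloud(d);g=d["color"].max(2)
    m=np.zeros(g.shape,bool);m[y0:y1,x0:x1]=g[y0:y1,x0:x1]<70
    Q=P[m];Q=Q[(Q[:,2]>.15)&(Q[:,2]<.21)]
    T=Q[Q[:,2]>.190]
    print("key",m.sum(),len(Q),Q[:,2].max(),"top n",len(T),T.mean(0))
    r=cv2.minAreaRect((T[:,:2]*1000).astype(np.float32));print(r)
    # lock
P=cloud(a)
# comb direction
hsv=cv2.cvtColor(a["color"],cv2.COLOR_RGB2HSV)
m=cv2.inRange(hsv,(45,100,40),(80,255,255))>0
Q=P[m];print("comb",m.sum(),Q.mean(0),cv2.minAreaRect((Q[:,:2]*1000).astype(np.float32)))
# box top via depth
for d,nm in((a,"top"),(b,"scene")):
    P=cloud(d)
    m=(np.abs(P[...,2]-.1)<.006)&(P[...,1]>.05)&(P[...,1]<.5)&(d["range_z"]>0)
    n,l,st,ce=cv2.connectedComponentsWithStats(m.astype(np.uint8));i=1+st[1:,4].argmax()
    Q=P[l==i];r=cv2.minAreaRect((Q[:,:2]*1000).astype(np.float32));print(nm,"box",Q.mean(0),r)
    m=(np.abs(P[...,2]-.157)<.004)&(P[...,0]>.3)
    Q=P[m];print("rail",len(Q),cv2.minAreaRect((Q[:,:2]*1000).astype(np.float32)))
im=a["color"][:,:,::-1][205:265,160:300]
im2=a["color"][:,:,::-1][205:275,330:470]
o=np.vstack([cv2.resize(im,(800,343)),cv2.resize(im2,(500,250)).copy() if 0 else cv2.copyMakeBorder(cv2.resize(im2,(500,250)),0,0,0,300,0)])
cv2.imwrite("pics/c.png",cv2.convertScaleAbs(o,alpha=1.3))
E
```

```text
key 229 159 0.19888271663831217 top n 97 [ 0.51975552 -0.21107299  0.19539765]
((519.5578002929688, -212.48825073242188), (32.871456146240234, 8.432230949401855), 75.78363037109375)
key 394 329 0.2002309105106152 top n 117 [ 0.52285075 -0.21598119  0.19602968]
((522.3572998046875, -215.23538208007812), (32.4001579284668, 11.296503067016602), 75.54976654052734)
comb 843 [ 0.59328438 -0.16879634  0.11848413] ((575.1596069335938, -102.67544555664062), (110.91947937011719, 286.92523193359375), 16.31285858154297)
top box [0.62141887 0.18383187 0.09980473] ((626.359375, 183.4756317138672), (241.06820678710938, 233.6403045654297), 79.13810729980469)
rail 1942 ((627.017578125, -173.43589782714844), (222.66046142578125, 221.50498962402344), 75.67046356201172)
scene box [0.62953951 0.17455668 0.1001822 ] ((626.9246826171875, 182.49468994140625), (244.87335205078125, 235.88021850585938), 79.21089172363281)
rail 1843 ((629.6578979492188, -174.27761840820312), (222.78375244140625, 225.515380859375), 75.97394561767578)
```

View pics/c.png

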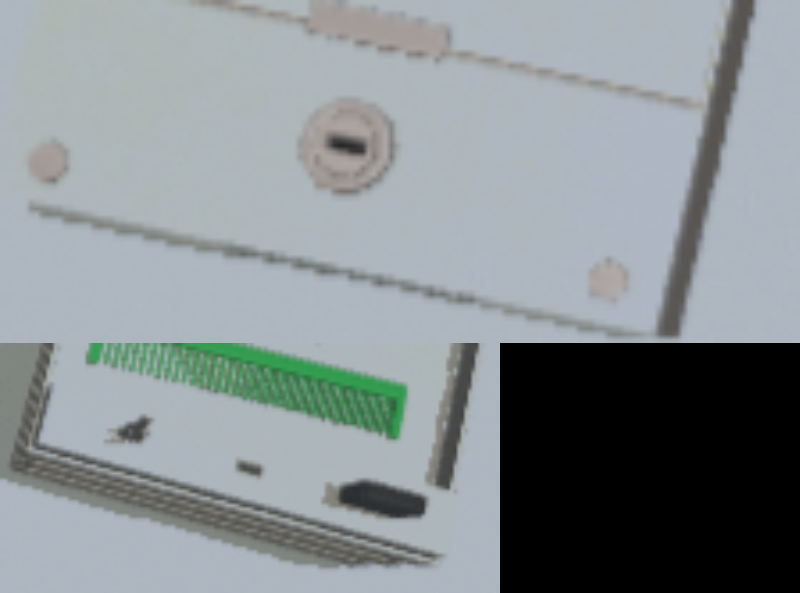

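jog_arm:
  series:
    - {"translation":[0.33,-0.2,-0.25]}
    - {"translation":[0.67,-0.4,-0.5]}
    - {"translation":[1,-0.6,-0.75]}
    - {"translation":[1,-0.6,-0.75]}
  gripper: 0.6

```text
$.series[0]: bad value
```

```bash
python3 - <<'E'
from h import *
import pickle
a,b=pickle.load(open("ab.pkl","rb"))
print("lock top",onplane(a,220.7,230.3,.104))
g=b["color"].max(2).astype(int)
P=cloud(b)
sub=g[115:142,338:366];m=sub<sub.min()+35
v,u=np.nonzero(m);print(len(u),u.mean()+338,v.mean()+115,onplane(b,u.mean()+338,v.mean()+115,.104))
d=a;g=d["color"].max(2).astype(int)[222:240,212:231];m=g<g.min()+30
v,u=np.nonzero(m);print(len(u),u.mean()+212,v.mean()+222,onplane(a,u.mean()+212,v.mean()+222,.104))
s=sense();print(s["ee_pos"],s["joints"],s["time_s"])
E
```

```text
lock top [0.55155881 0.19557363 0.104     ]
35 351.2857142857143 129.42857142857142 [0.55726691 0.18853515 0.104     ]
11 220.54545454545453 230.0909090909091 [0.55196879 0.19590863 0.104     ]
[ 0.20873708 -0.58861501  0.23050928] [ 1.1617911   0.41184121 -0.01275601  1.59699547  0.00559047  1.13430296
 -0.08217414] 0.1
```

jog_arm:
  series:
    - {"translation":[0.33,-0.2,-0.25],"spin":0}
    - {"translation":[0.67,-0.4,-0.5],"spin":0}
    - {"translation":[1,-0.6,-0.75],"spin":0}
    - {"translation":[1,-0.6,-0.75],"spin":0}
  gripper: 0.6
  grip_force: 40

```text
time_s: 0.43
ee_pos: [0.2746, -0.5135, 0.2953]
tcp_rot: [3.091, 0.544, 0.008]
contact_force: [1.0, -1.0, -0.6]
opening: 0.051
finger_force: 0.0
```

jog_arm:
  series:
    - {"translation":[0.33,-0.2,0],"spin":0}
    - {"translation":[0.67,-0.4,0],"spin":0}
    - {"translation":[1,-0.6,0],"spin":0}

```text
time_s: 0.68
ee_pos: [0.3279, -0.4442, 0.291]
tcp_rot: [-3.096, -0.531, 0.0]
contact_force: [-0.2, 0.8, -0.6]
opening: 0.0515
finger_force: 0.0
```

jog_arm:
  series:
    - {"translation":[0.33,-0.2,0],"spin":0}
    - {"translation":[0.67,-0.4,0],"spin":0}
    - {"translation":[1,-0.6,0],"spin":0}

```text
time_s: 0.93
ee_pos: [0.3876, -0.3718, 0.291]
tcp_rot: [-3.096, -0.533, 0.0]
contact_force: [0.6, -0.3, -0.1]
opening: 0.0516
finger_force: 0.0
```

jog_arm:
  series:
    - {"translation":[0.33,-0.2,0],"spin":0}
    - {"translation":[0.67,-0.4,0],"spin":0}
    - {"translation":[1,-0.6,0],"spin":0}

```text
time_s: 1.18
ee_pos: [0.4469, -0.2999, 0.291]
tcp_rot: [-3.096, -0.533, 0.0]
contact_force: [0.7, -1.4, -0.5]
opening: 0.0515
finger_force: 0.0
```

jog_arm:
  series:
    - {"translation":[0.33,-0.2,0],"spin":-0.04}
    - {"translation":[0.67,-0.4,0],"spin":-0.08}
    - {"translation":[1,-0.6,0],"spin":-0.12}
    - {"translation":[1,-0.6,0],"spin":-0.16}
    - {"translation":[1,-0.6,0],"spin":-0.2}
    - {"translation":[1,-0.6,0],"spin":-0.24}
    - {"translation":[1,-0.6,0],"spin":-0.28}
    - {"translation":[1,-0.6,0],"spin":-0.312}
    - {"translation":[1,-0.6,0],"spin":-0.312}
    - {"translation":[1,-0.6,0],"spin":-0.312}

```text
time_s: 2.02
ee_pos: [0.5054, -0.2293, 0.2909]
tcp_rot: [-2.484, -1.922, 0.0]
contact_force: [-0.4, -0.2, 0.0]
opening: 0.0516
finger_force: 0.0
```

```bash
cat >> h.py <<'E'
def tooldelta(s,target,yaw=None):
    "target world pos of tcp -> shift in tool units; yaw: desired direction (deg) of tool y axis mod 180 -> spin units"
    R=Ro.from_rotvec(s["tcp_rot"]).as_matrix()
    d=R.T@(np.array(target)-s["ee_pos"])/.08
    y=np.degrees(np.arctan2(R[1,1],R[0,1])); sp=None
    if yaw is not None: sp=-(((yaw-y+90)%180)-90)/180
    return np.round(d,3),sp,y,np.degrees(np.arccos(-R[2,2]))
def wristray(d,s,u,v):
    "rays (world) of fisheye pixels"
    K=d["intrinsics"];x=(np.asarray(u)-K[0,2])/K[0,0];y=(np.asarray(v)-K[1,2])/K[1,1]
    r=np.hypot(x,y)+1e-9;q=np.stack([np.sin(r)*x/r,np.sin(r)*y/r,np.cos(r)],-1)
    T=d["T_tool_cam"];R=Ro.from_rotvec(s["tcp_rot"]).as_matrix()
    return s["ee_pos"]+R@T[:3,3], q@(R@T[:3,:3]).T
def wplane(d,s,u,v,h):
    c,r=wristray(d,s,u,v);return c+r*((h-c[2])/r[...,2])[...,None]
E
python3 - <<'E'
from h import *
s=sense();w=cap("wrist");save(w,"w1.png")
import pickle;pickle.dump((s,w),open("w1.pkl","wb"))
print(s["ee_pos"],s["joints"],w["T_tool_cam"].round(3).tolist(),w["intrinsics"][0])
print(tooldelta(s,[.521,-.214,.29],-14.3))
E
```

```text
[ 0.50541991 -0.22934027  0.29090964] [ 0.66172275  0.27612234 -0.40248667  1.66514613  0.11357008  1.22412522
 -0.01929697] [[-0.0, -0.947, -0.32, 0.084], [1.0, -0.0, -0.0, 0.0], [0.0, -0.32, 0.947, -0.143], [0.0, 0.0, 0.0, 1.0]] [309.70691629   0.         321.08071854]
(array([0.234, 0.14 , 0.011]), np.float64(-0.0012344038630666256), np.float64(-14.522192695351993), np.float64(0.0387780187389951))
```

View pics/w1.png

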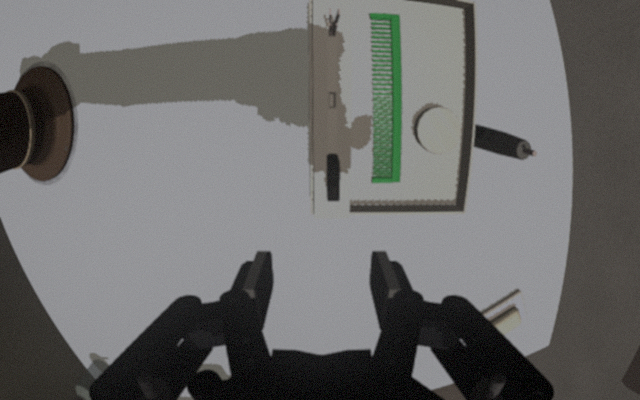

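Wrist view: the black key head spans (326–340, 153–202) right of the rail's front edge, the middle empty slot is at (332,100), and the tweezers at (332,22).

```bash
cat >> h.py <<'E'
def wcloud(d,s):
    z=d["range_z"];v,u=np.mgrid[:z.shape[0],:z.shape[1]]
    K=d["intrinsics"];x=(u-K[0,2])/K[0,0];y=(v-K[1,2])/K[1,1];r=np.hypot(x,y)
    c,q=wristray(d,s,u,v)
    return c+q*(z/np.cos(r))[...,None]
E
python3 - <<'E'
from h import *
import pickle
s,w=pickle.load(open("w1.pkl","rb"))
P=wcloud(w,s);g=w["color"].max(2)
m=np.zeros(g.shape,bool);m[145:210,318:350]=g[145:210,318:350]<45
v,u=np.nonzero(m);print(m.sum(),u.min(),u.max(),v.min(),v.max())
Q=P[m];print(np.percentile(Q[:,2],[0,10,50,90,100]))
T=Q[Q[:,2]>.190];print(len(T),T.mean(0),cv2.minAreaRect((T[:,:2]*1000).astype(np.float32)))
E2=wplane(w,s,u,v,.197);print("all px on .197:",cv2.minAreaRect((E2[:,:2]*1000).astype(np.float32)))
# empty middle slot (332,100) on rail plane
print("slot",wplane(w,s,np.array([332.]),np.array([100.]),.157))
g2=g[90:110,322:342].astype(int);print(g2[::2,::2])
E
```

```text
413 328 338 155 199
[0.16832183 0.18795558 0.1969657  0.19800194 0.43387995]
368 [ 0.52050532 -0.20744633  0.19858728] ((524.424072265625, -187.42239379882812), (78.22234344482422, 9.525552749633789), 79.78995513916016)
all px on .197: ((520.6461791992188, -207.7556610107422), (35.849754333496094, 7.884737491607666), 75.79656982421875)
slot [[ 0.53601116 -0.14913786  0.157     ]]
[[103 108 103 109 108 108 108 108 105 113]
 [108 107 103  99  79  81  84  99 103 113]
 [106 103 107 102  94  91  73  97 111 129]
 [105 104 106 101 105  99  74  94 105 127]
 [104 108 103  99 105 103  76  99 103 114]
 [105 102 106 104 106 105  75  97 103 109]
 [100 103 107 100 112 106  71  93 106 108]
 [109 105 103  98 104 103  76  97 112 108]
 [109 107 107  99  94  90  76  99 105 106]
 [105 102 106 102  94  98 100 106 107  98]]
```

jog_arm:
  series:
    - {"translation":[0.15,0.07,0.3],"spin":0.001}
    - {"translation":[0.269,0.125,0.6],"spin":0.001}
    - {"translation":[0.269,0.125,0.8],"spin":0.001}
    - {"translation":[0.269,0.125,0.8],"spin":0.001}
    - {"translation":[0.269,0.125,0.8],"spin":0.001}

```text
time_s: 2.48
ee_pos: [0.5203, -0.2108, 0.2269]
tcp_rot: [-2.485, -1.92, 0.002]
contact_force: [0.1, 0.6, 0.1]
opening: 0.0512
finger_force: 0.0
```

```bash
python3 - <<'E'
from h import *
s=sense();w=cap("wrist");save(w,"w2.png")
import pickle;pickle.dump((s,w),open("w2.pkl","wb"))
print(s["ee_pos"]);print(tooldelta(s,[.5205,-.211,.163],-14.3))
P=wcloud(w,s);g=w["color"].max(2)
ok=(w["range_z"]>0)&(P[...,2]>.175)&(P[...,2]<.203)&(np.hypot(P[...,0]-.5205,P[...,1]+.211)<.03)
v,u=np.nonzero(ok);print(len(u),u.min(),u.max(),v.min(),v.max())
T=P[ok];T=T[T[:,2]>.192];print(len(T),cv2.minAreaRect((T[:,:2]*1000).astype(np.float32)))
E
```

```text
[ 0.52026142 -0.21078452  0.22688483]
(array([-0.002,  0.005,  0.799]), np.float64(-0.0016514952234028928), np.float64(-14.597269140212525), np.float64(0.09985117273046205))
925 313 329 205 262
779 ((520.299072265625, -210.11927795410156), (31.432886123657227, 10.138716697692871), 75.85609436035156)
```

View pics/w2.png

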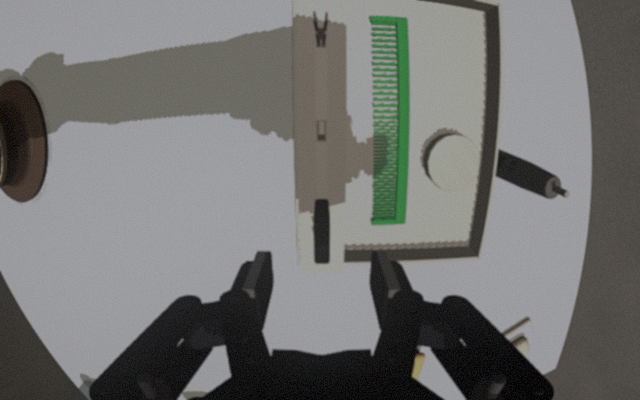

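The key head is centred between the fingers: pixels (313–329, 205–262), measured at (0.5203, -0.2101). Descend, then close.

jog_arm:
  series:
    - {"translation":[0,0,0.3],"spin":0}
    - {"translation":[0.005,0,0.55],"spin":0}
    - {"translation":[0.01,0,0.72],"spin":-0.001}
    - {"translation":[0.01,0,0.79],"spin":-0.001}
    - {"translation":[0.01,0,0.79],"spin":-0.001}

```text
time_s: 2.95
ee_pos: [0.5207, -0.2104, 0.1641]
tcp_rot: [-2.482, -1.926, 0.001]
contact_force: [0.6, 0.1, 0.4]
opening: 0.0509
finger_force: 0.0
```

jog_arm:
  series:
    - {"translation":[0,0,0],"spin":0}
    - {"translation":[0,0,0],"spin":0}
    - {"translation":[0,0,0],"spin":0}
    - {"translation":[0,0,0],"spin":0}
    - {"translation":[0,0,0],"spin":0}
    - {"translation":[0,0,0],"spin":0}
    - {"translation":[0,0,0],"spin":0}
    - {"translation":[0,0,0],"spin":0}
    - {"translation":[0,0,0],"spin":0}
    - {"translation":[0,0,0],"spin":0}
  gripper: 0
  grip_force: 60

```text
time_s: 3.78
ee_pos: [0.5215, -0.2103, 0.1653]
tcp_rot: [2.48, 1.926, 0.001]
contact_force: [-0.8, 0.4, 6.4]
opening: 0.0091
finger_force: 58.8
```

jog_arm:
  series:
    - {"translation":[0,0,-0.1],"spin":0}
    - {"translation":[0,0,-0.25],"spin":0}
    - {"translation":[0,0,-0.4],"spin":0}
    - {"translation":[0,0,-0.6],"spin":0}
    - {"translation":[0,0,-0.8],"spin":0}
    - {"translation":[0,0,-1],"spin":0}
    - {"translation":[0,0,-1],"spin":0}
    - {"translation":[0,0,-1],"spin":0}
    - {"translation":[0,0,-1],"spin":0}
    - {"translation":[0,0,-1],"spin":0}

```text
time_s: 4.62
ee_pos: [0.5204, -0.2099, 0.2434]
tcp_rot: [-2.48, -1.927, 0.001]
contact_force: [0.7, 0.2, -0.2]
opening: 0.0089
finger_force: 58.4
```

```bash
python3 - <<'E'
from h import *
s=sense();w=cap("wrist")
import pickle;pickle.dump((s,w),open("w3.pkl","wb"))
im=w["color"][:,:,::-1][190:400,240:400];cv2.imwrite("pics/w3.png",cv2.convertScaleAbs(cv2.resize(im,None,fx=2.8,fy=2.8,interpolation=cv2.INTER_CUBIC),alpha=1.8))
print(s["ee_pos"],s["contact_force"],s["opening"],s["finger_force"],s["time_s"]);print(tooldelta(s,[.553,.196,.24],-10.9))
E
```

```text
[ 0.52037036 -0.20994531  0.24340244] [ 0.72442515  0.20864611 -0.16654902] 0.008947653333382348 58.40097684413195 4.6167
(array([ 5.018, -0.86 ,  0.044]), np.float64(-0.018988752386718488), np.float64(-14.317975429609335), np.float64(0.0714808561662229))
```

View pics/w3.png

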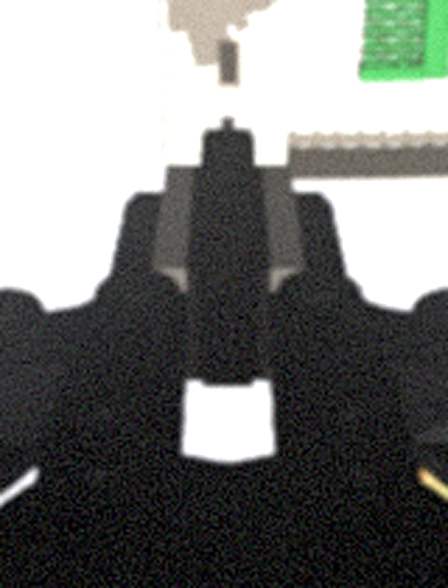

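The key is held symmetric about the image centre line. Head spans crop (228,130) to (228,385), with the blade end just visible at (228,120). Now I measure its offset in the tool frame.

```bash
python3 - <<'E'
from h import *
import pickle
s,w=pickle.load(open("w3.pkl","rb"))
R=Ro.from_rotvec(s["tcp_rot"]).as_matrix()
P=(wcloud(w,s)-s["ee_pos"])@R
print(w["intrinsics"][:2,2])
for v in list(range(228,246))+list(range(250,335,6)): print(v,[int(1000*w["range_z"][v,321])],(P[v,321]*1000).round(1),w["color"][v,317:327].max(1))
E
```

```text
[321.08071854 202.20907611]
228 [248] [-14.9  -0.1  85.4] [159 155 161 158 156 162 158 159 159 158]
229 [248] [-15.8  -0.1  85.5] [162 152 153 160 155 157 161 159 156 158]
230 [249] [-17.2  -0.1  86.7] [159 158 160 149 147 154 157 155 157 156]
231 [250] [-18.2  -0.1  86.8] [156 149 140 124 121 127 144 153 157 158]
232 [194] [ 3.8 -0.  35.7] [150 134 112  88  87  92 114 145 158 164]
233 [193] [ 3.8 -0.  34.3] [151 129  98  64  54  70 108 144 155 159]
234 [191] [ 4.1 -0.  32.2] [146 127  92  58  51  65 104 139 151 152]
235 [191] [ 3.3 -0.  32.3] [117 103  75  51  43  56  86 112 124 122]
236 [162] [15.1 -0.   5.4] [78 67 55 43 40 42 59 75 77 79]
237 [162] [14.6 -0.   5.3] [41 33 28 40 34 38 33 36 43 44]
238 [160] [15.1 -0.   3. ] [33 30 33 42 37 25 38 30 35 30]
239 [158] [15.3 -0.   1.3] [29 26 33 35 33 41 38 36 32 32]
240 [156] [15.6 -0.  -0.4] [34 34 31 34 36 32 35 28 36 31]
241 [157] [14.7 -0.   0.3] [37 35 33 22 29 38 35 35 34 31]
242 [155] [15.1 -0.  -1.8] [38 35 35 34 36 34 31 35 33 36]
243 [154] [15.  -0.  -2.7] [33 30 32 37 39 34 39 41 28 37]
244 [154] [14.8 -0.  -3.5] [34 36 35
[... 334 characters left out ...]
2] [ 12.    0.  -27.4] [29 27 20 36 25 31 27 22 34 28]
280 [129] [ 11.3   0.  -31.2] [23 26 25 28 30 26 31 29 24 31]
286 [129] [  8.4   0.  -31.4] [23 29 31 32 26 23 32 19 30 18]
292 [129] [  5.7   0.  -32.2] [29 22 23 30 20 24 34 34 28 27]
298 [131] [  2.    0.  -31.6] [26 21 12 22 27 21 20 24 19 31]
304 [131] [ -0.6   0.  -32.6] [30 27 26 19 20 21 24 23 22 31]
310 [134] [ -5.1   0.  -31.3] [26 19 23 20 28 27 29 25 24 21]
316 [134] [ -8.4   0.  -31.7] [28 28 23 20 16 18 24 29 18 23]
322 [135] [-11.5  -0.  -32.3] [16 18 23 26 22 11 19 25 19 12]
328 [477] [-263.6   -0.3  244.2] [116 121 120 115 120 119 119 120 119 120]
334 [481] [-276.4   -0.3  243.1] [162 157 157 157 162 157 155 159 160 156]
```

jog_arm:
  series:
    - {"translation":[0,0,-0.33],"spin":0}
    - {"translation":[0,0,-0.67],"spin":0}
    - {"translation":[0,0,-0.8],"spin":0}
    - {"translation":[0,0,-0.8],"spin":0}
    - {"translation":[0,0,-0.8],"spin":0}

```text
time_s: 5.08
ee_pos: [0.5208, -0.21, 0.3075]
tcp_rot: [-2.481, -1.927, 0.0]
contact_force: [-0.7, -0.3, -1.2]
opening: 0.009
finger_force: 58.4
```

jog_arm:
  series:
    - {"translation":[0.3,-0.06,0],"spin":0}
    - {"translation":[0.65,-0.14,0],"spin":0}
    - {"translation":[1,-0.21,0],"spin":0}

```text
time_s: 5.33
ee_pos: [0.5233, -0.1279, 0.3059]
tcp_rot: [-2.481, -1.924, 0.003]
contact_force: [0.2, -0.3, -0.2]
opening: 0.0096
finger_force: 58.5
```

jog_arm:
  series:
    - {"translation":[0.35,-0.07,0],"spin":0}
    - {"translation":[0.7,-0.14,0],"spin":0}
    - {"translation":[1,-0.21,0],"spin":0}

```text
time_s: 5.58
ee_pos: [0.5269, -0.0447, 0.3061]
tcp_rot: [-2.478, -1.927, 0.003]
contact_force: [1.1, 0.2, -0.5]
opening: 0.0091
finger_force: 58.5
```

jog_arm:
  series:
    - {"translation":[0.35,-0.07,0],"spin":0}
    - {"translation":[0.7,-0.14,0],"spin":0}
    - {"translation":[1,-0.21,0],"spin":0}

```text
time_s: 5.83
ee_pos: [0.5304, 0.0368, 0.3061]
tcp_rot: [-2.479, -1.927, 0.003]
contact_force: [0.4, -0.6, -1.3]
opening: 0.0091
finger_force: 58.5
```

jog_arm:
  series:
    - {"translation":[0.35,-0.07,0],"spin":0}
    - {"translation":[0.7,-0.14,0],"spin":-0.01}
    - {"translation":[1,-0.21,0.3],"spin":-0.019}
    - {"translation":[1,-0.21,0.6],"spin":-0.019}
    - {"translation":[1,-0.21,0.8],"spin":-0.019}
    - {"translation":[1,-0.21,0.8],"spin":-0.019}
    - {"translation":[1,-0.21,0.8],"spin":-0.019}
    - {"translation":[1,-0.21,0.8],"spin":-0.019}
    - {"translation":[1,-0.21,0.8],"spin":-0.019}

```text
time_s: 6.58
ee_pos: [0.5354, 0.1165, 0.245]
tcp_rot: [2.422, 1.999, 0.002]
contact_force: [-0.6, 0.1, -1.0]
opening: 0.0092
finger_force: 58.5
```

```bash
python3 - <<'E'
from h import *
s=sense();w=cap("wrist")
import pickle;pickle.dump((s,w),open("w4.pkl","wb"));save(w,"w4.png")
print(s["ee_pos"],s["joints"],s["contact_force"],s["finger_force"],s["time_s"]);print(tooldelta(s,[.553,.196,.24],-10.9))
E
```

```text
[0.53543258 0.11651975 0.24497955] [ 0.16807232  0.32751505 -0.59293499  1.73820429  0.19990578  1.13509549
 -0.67567935] [-0.62356992  0.13793    -0.96559918] 58.47274571657181 6.5833
(array([1.017, 0.027, 0.063]), np.float64(-0.00018072998896611934), np.float64(-10.9325313980139), np.float64(0.0805210550201996))
```

View pics/w4.png

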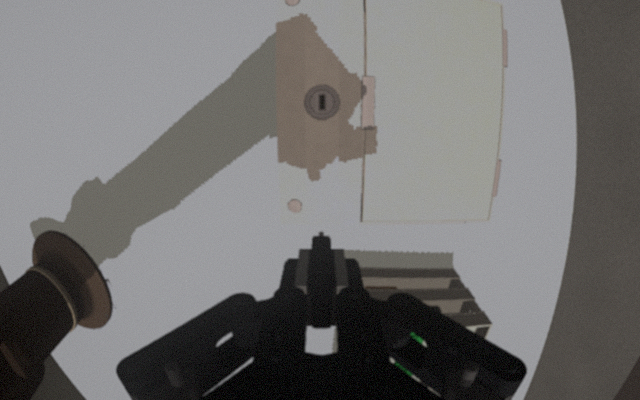

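Wrist view: the lock face is at (322,102) with its dark slot, and the held key is at (321,236). I locate the slot.

```bash
cat > lock.py <<'E'
from h import *
def lock(s,w,u0,v0,h=22,thr=None):
    g=cv2.GaussianBlur(w["color"].max(2),(3,3),0).astype(int)
    sub=g[v0-9:v0+10,u0-9:u0+10]; ff=np.median(sub); t=(sub.min()+ff)/2
    n,l,st,ce=cv2.connectedComponentsWithStats((sub<t).astype(np.uint8))
    i=1+st[1:,4].argmax(); wt=np.where(l==i,ff-sub,0).astype(float)
    v,u=np.mgrid[:19,:19]; uc=(wt*u).sum()/wt.sum()+u0-9; vc=(wt*v).sum()/wt.sum()+v0-9
    vv,uu=np.nonzero(l==i); Q=wplane(w,s,uu+u0-9.,vv+v0-9.,.104)
    c=wplane(w,s,np.array([uc]),np.array([vc]),.104)[0]
    r=cv2.minAreaRect((Q[:,:2]*1000).astype(np.float32))
    P=wcloud(w,s);print("px",uc,vc,"slot n",len(vv),"world",c.round(4),"rect",r,"face z",np.median(P[v0-16:v0+17:32,u0,2]), P[v0,u0-12,2],P[v0,u0+12,2])
    return c
E
python3 - <<'E'
from lock import *
import pickle
s,w=pickle.load(open("w4.pkl","rb"))
c=lock(s,w,322,102)
m=np.abs(wcloud(w,s)[...,2]-.1)<.008
print(w["color"].max(2)[92:113,314:332])
E
```

```text
px 321.91658552418045 101.68614086335606 slot n 68 world [0.5523 0.1986 0.104 ] rect ((552.4495849609375, 198.76309204101562), (11.922110557556152, 3.6122591495513916), 79.08927154541016) face z 0.10348143910695473 0.10348253653382328 0.10570703693335887
[[ 83  88  95  99  97  98  98 100  97  93  93  98  96  93  83  87  88  90]
 [ 89  96 106 102 100  96  91  92  89  88  93  93  97  97  94  87  89  90]
 [103 102 100 102  88  85  82  80  70  75  77  88  96  97 101  98  89  84]
 [100 102 103 104  85  72  63  57  51  55  68  83  91 102 102 102  96  86]
 [ 98 104 104 101  89  65  44  37  29  45  60  80  91  98 100 102  98  97]
 [102  98 107 100  87  67  40  44  30  37  59  76  92  99 100 104  99  97]
 [ 93 104 104 103  87  65  50  36  42  42  60  74  99  99 104 104  99  96]
 [ 96 101 104 102  88  71  44  41  31  38  55  82  93 101  99  99  98 104]
 [ 99 105 104 102  85  66  49  36  31  36  52  79  92  95 104 102  96  96]
 [102 100 100 101  87  64  47  37  37  46  55  74  96  96  99 103 104 100]
 [ 99 102 102  97  87  67  42  36  29  41  59  77  95 104 101  96 103 103]
 [100 101 105  96  94  62  50  35  31  42  52  82  87  99 102 104 100 100]
 [ 95 101 101 103  86  69  52  40  39  43  59  78  86 102 101 100  95 102]
 [ 99  97 101  99  86  67  44  42  31  43  60  72  96  98  98 100  99  99]
 [ 98 100 103 101  82  69  44  36  35  39  54  79  96  96  99  99  99 100]
 [ 95 101 103 104  86  72  48  36  30  44  54  73  93  99 102  98 101  98]
 [100 102 101 102  86  73  52  46  46  47  56  82  94 103 100 100 100  89]
 [ 95 101 104 102  83  74  73  60  69  68  77  77  91 103 103  99  94  90]
 [ 89 102 102 105  95  85  82  83  80  87  79  88  97  93  98  95  93  91]
 [ 89  96  96 102 102  94  91  90  94  94  93  95  95  96  94  90  84  87]
 [ 88  94  99  95  94  97  94  95  97  94  94  93  90  93  93  87  92  91]]
```

```bash
python3 - <<'E'
from h import *
s=sense();print(tooldelta(s,[.5523,.1986,.170],-10.9))
E
```

```text
(array([1.046, 0.011, 0.939]), np.float64(-0.00016624438434552266), np.float64(-10.929923989182189), np.float64(0.09567368340373973))
```

jog_arm:
  series:
    - {"translation":[0.3,0,0.2],"spin":0}
    - {"translation":[0.6,0.01,0.4],"spin":0}
    - {"translation":[0.6,0.01,0.7],"spin":0}
    - {"translation":[0.6,0.01,0.85],"spin":0}
    - {"translation":[0.6,0.01,0.85],"spin":0}
    - {"translation":[0.6,0.01,0.85],"spin":0}
    - {"translation":[0.6,0.01,0.85],"spin":0}
    - {"translation":[0.6,0.01,0.85],"spin":0}

```text
time_s: 7.3
ee_pos: [0.5456, 0.1632, 0.1776]
tcp_rot: [2.423, 1.998, 0.003]
contact_force: [1.0, 1.1, 0.1]
opening: 0.0088
finger_force: 58.5
```

```bash
python3 - <<'E'
from lock import *
import pickle
s=sense();w=cap("wrist");pickle.dump((s,w),open("w5.pkl","wb"));save(w,"w5.png")
R=Ro.from_rotvec(s["tcp_rot"]).as_matrix()
p=R.T@(np.array([.5523,.1986,.104])-s["ee_pos"]);T=w["T_tool_cam"];q=T[:3,:3].T@(p-T[:3,3]);th=np.arctan2(np.hypot(*q[:2]),q[2]);K=w["intrinsics"]
uv=K[:2,2]+309.7*th*q[:2]/np.hypot(*q[:2]);print("expect",uv,s["ee_pos"])
c=lock(s,w,int(uv[0]),int(uv[1]))
print(tooldelta(s,[c[0],c[1],.156],-10.9))
P=(wcloud(w,s)-s["ee_pos"])@R
for v in(240,250,256,262,268,300): print(v,(P[v,321]*1000).round(1))
E
```

```text
expect [320.48406647 168.99961479] [0.54560525 0.16321538 0.17759041]
px 320.3617697384503 168.33488144707894 slot n 96 world [0.5523 0.1991 0.104 ] rect ((552.4544677734375, 199.2810821533203), (11.727203369140625, 3.592984199523926), 78.87598419189453) face z 0.10373903293231435 0.10500039188450311 0.10381316093258594
(array([ 0.456, -0.004,  0.27 ]), np.float64(-0.000350509749893667), np.float64(-10.963091754980853), np.float64(0.13059152196340196))
240 [15.2  0.1  0.3]
250 [ 15.    0.1 -10.3]
256 [ 15.5   0.1 -17.2]
262 [ 15.6   0.1 -23.2]
268 [ 14.6   0.1 -26.7]
300 [  1.4   0.1 -32.3]
```

View pics/w5.png

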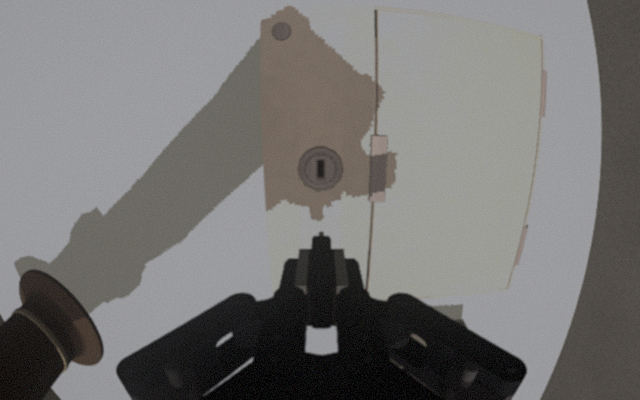

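The lock is at (320,168), consistent with the previous view; move above it with the key tip 10 mm over the face.

jog_arm:
  series:
    - {"translation":[0.25,-0.002,0],"spin":0}
    - {"translation":[0.48,-0.005,0.1],"spin":0}
    - {"translation":[0.48,-0.005,0.2],"spin":0}
    - {"translation":[0.48,-0.005,0.27],"spin":0}
    - {"translation":[0.48,-0.005,0.27],"spin":0}
    - {"translation":[0.48,-0.005,0.27],"spin":0}
    - {"translation":[0.48,-0.005,0.27],"spin":0}
    - {"translation":[0.48,-0.005,0.27],"spin":0}

```text
time_s: 8.02
ee_pos: [0.552, 0.2008, 0.155]
tcp_rot: [2.423, 1.999, 0.001]
contact_force: [-0.2, -0.0, 0.0]
opening: 0.0092
finger_force: 58.5
```

```bash
python3 - <<'E'
from h import *
s=sense();R=Ro.from_rotvec(s["tcp_rot"]).as_matrix()
print(s["ee_pos"],s["joints"],tooldelta(s,np.array([.5523,.1991,.112])+R@[.002,-.0001,0],-10.9))
E
```

```text
[0.55195064 0.20080763 0.15500693] [-0.00974521  0.48755326 -0.57074608  1.7456238   0.3065679   0.99762649
 -0.88663834] (array([0.005, 0.007, 0.538]), np.float64(-0.00026675542989317415), np.float64(-10.948015977380768), np.float64(0.04374515792540238))
```

jog_arm:
  series:
    - {"translation":[0,0,0],"spin":0.03}
    - {"translation":[0,0,0],"spin":0.06}
    - {"translation":[0,0,0],"spin":0.1}
    - {"translation":[0,0,0],"spin":0.1}
    - {"translation":[0,0,0],"spin":0.1}

```text
time_s: 8.43
ee_pos: [0.5518, 0.2013, 0.1549]
tcp_rot: [2.702, 1.601, 0.001]
contact_force: [0.2, -0.1, -0.2]
opening: 0.009
finger_force: 58.4
```

```bash
python3 -c "
from h import *
s=sense();print(s['joints'],s['ee_pos'])"
```

```text
[-0.06099536  0.47301892 -0.49964213  1.74910704  0.26554053  0.98619112
 -1.16304945] [0.55179219 0.2012999  0.15491907]
```

jog_arm:
  series:
    - {"translation":[0,0,0],"spin":-0.03}
    - {"translation":[0,0,0],"spin":-0.06}
    - {"translation":[0,0,0],"spin":-0.1}
    - {"translation":[0,0,0],"spin":-0.1}

```text
time_s: 8.77
ee_pos: [0.5517, 0.2012, 0.1545]
tcp_rot: [-2.413, -2.012, -0.0]
contact_force: [-0.0, 0.9, 0.4]
opening: 0.0091
finger_force: 58.5
```

jog_arm:
  series:
    - {"translation":[0.005,0.006,0.03],"spin":0}
    - {"translation":[0.005,0.006,0.06],"spin":0}
    - {"translation":[0.005,0.006,0.09],"spin":0}
    - {"translation":[0.005,0.006,0.12],"spin":0}
    - {"translation":[0.005,0.006,0.14],"spin":0}
    - {"translation":[0.005,0.006,0.16],"spin":0}
    - {"translation":[0.005,0.006,0.18],"spin":0}
    - {"translation":[0.005,0.006,0.2],"spin":0}
    - {"translation":[0.005,0.006,0.2],"spin":0}

```text
time_s: 9.52
ee_pos: [0.552, 0.2015, 0.1381]
tcp_rot: [-2.422, -2.0, 0.001]
contact_force: [0.3, -1.3, -0.5]
opening: 0.009
finger_force: 58.4
```

```bash
cat > st.py <<'E'
from h import *
s=sense();R=Ro.from_rotvec(s["tcp_rot"]).as_matrix()
print(s["ee_pos"].round(4),s["joints"].round(3),"F",(R.T@s["contact_force"]).round(1),"M",(R.T@s["ft_torque"]).round(2),tooldelta(s,np.array([.5523,.1991,.112])+R@[.002,-.0001,0],-10.9),s["time_s"])
E
python3 st.py
```

```text
[0.552  0.2015 0.1381] [-0.018  0.508 -0.563  1.759  0.32   0.968 -0.898] F [-1.2  0.6  0.5] M [-0.02 -0.14 -0.  ] (array([-0.004,  0.008,  0.326]), np.float64(-1.7456139496137742e-05), np.float64(-10.90314210510931), np.float64(0.03317669495398158)) 9.5167
```

The tip is 8 mm inside the keyway with no force. Ease on to the pins.

jog_arm:
  series:
    - {"translation":[0,0.004,0.03],"spin":0}
    - {"translation":[0,0.004,0.06],"spin":0}
    - {"translation":[0,0.004,0.09],"spin":0}
    - {"translation":[0,0.004,0.11],"spin":0}
    - {"translation":[0,0.004,0.13],"spin":0}
    - {"translation":[0,0.004,0.15],"spin":0}
    - {"translation":[0,0.004,0.15],"spin":0}

```text
time_s: 10.1
ee_pos: [0.552, 0.2017, 0.1262]
tcp_rot: [-2.422, -2.0, 0.001]
contact_force: [-1.9, -1.5, 0.3]
opening: 0.0092
finger_force: 58.8
```

jog_arm:
  series:
    - {"translation":[0,0,0.02],"spin":0.006}
    - {"translation":[0,0,0.03],"spin":-0.006}
    - {"translation":[0,0,0.04],"spin":0.006}
    - {"translation":[0,0,0.05],"spin":-0.006}
    - {"translation":[0,0,0.05],"spin":0}

```text
time_s: 10.52
ee_pos: [0.552, 0.2018, 0.1223]
tcp_rot: [-2.421, -2.002, 0.001]
contact_force: [-2.1, -1.6, 1.0]
opening: 0.0093
finger_force: 58.7
```

```bash
python3 st.py
```

```text
[0.552  0.2018 0.1223] [-0.024  0.526 -0.555  1.773  0.334  0.938 -0.908] F [-1.9 -1.8 -1. ] M [ 0.61 -0.4  -0.01] (array([-0.008,  0.009,  0.128]), np.float64(0.0003734834452165911), np.float64(-10.832772979861014), np.float64(0.04677587033934008)) 10.5167
```

jog_arm:
  series:
    - {"translation":[0,-0.004,0.02],"spin":0.006}
    - {"translation":[0,-0.004,0.03],"spin":-0.006}
    - {"translation":[0,-0.004,0.04],"spin":0.006}
    - {"translation":[0,-0.004,0.05],"spin":-0.006}
    - {"translation":[0,-0.004,0.06],"spin":0.006}
    - {"translation":[0,-0.004,0.07],"spin":-0.006}
    - {"translation":[0,-0.004,0.08],"spin":0.006}
    - {"translation":[0,-0.004,0.09],"spin":-0.006}
    - {"translation":[0,-0.004,0.1],"spin":0}
    - {"translation":[0,-0.004,0.1],"spin":0}

```text
time_s: 11.35
ee_pos: [0.553, 0.2015, 0.1146]
tcp_rot: [2.426, 1.995, 0.002]
contact_force: [1.3, -2.4, 1.3]
opening: 0.0091
finger_force: 58.7
```

```bash
python3 st.py
```

```text
[0.553  0.2015 0.1146] [-0.028  0.535 -0.549  1.779  0.342  0.922 -0.919] F [-2.1  1.8 -1.3] M [-0.53 -0.4  -0.03] (array([-0.006, -0.004,  0.033]), np.float64(-0.0012830053377438982), np.float64(-11.130940960793902), np.float64(0.08950957939490639)) 11.35
```

jog_arm:
  series:
    - {"translation":[0,0,0.01],"spin":0}
    - {"translation":[0,0,0.02],"spin":0}
    - {"translation":[0,0,0.03],"spin":0}
    - {"translation":[0,0,0.035],"spin":0}
    - {"translation":[0,0,0.035],"spin":0}

```text
time_s: 11.77
ee_pos: [0.5529, 0.2015, 0.1123]
tcp_rot: [2.422, 1.999, 0.002]
contact_force: [0.6, -4.2, 7.9]
opening: 0.0092
finger_force: 59.8
```

```bash
python3 st.py; python3 - <<'E'
from h import *
s=sense();w=cap("wrist");R=Ro.from_rotvec(s["tcp_rot"]).as_matrix()
P=(wcloud(w,s)-s["ee_pos"])@R
for v in(244,256,262,285,292,298,304,310): print(v,(P[v,321]*1000).round(1))
E
```

```text
[0.5529 0.2015 0.1123] [-0.029  0.538 -0.549  1.781  0.344  0.918 -0.918] F [-4.   1.4 -7.9] M [-0.51 -0.8   0.  ] (array([-0.006, -0.003,  0.004]), np.float64(-0.00025094363798245923), np.float64(-10.945169854836836), np.float64(0.08942313306078677)) 11.7667
244 [15.   0.1 -3.9]
256 [ 15.5   0.1 -17.3]
262 [ 15.5   0.1 -22.9]
285 [  84.     0.2 -143. ]
292 [  4.6   0.1 -30.6]
298 [  1.7   0.1 -31.2]
304 [ -1.1   0.1 -31.9]
310 [ -4.7   0.1 -31.8]
```

jog_arm:
  series:
    - {"translation":[-0.008,-0.003,0.01],"spin":0}
    - {"translation":[-0.008,-0.003,0.02],"spin":0}
    - {"translation":[-0.008,-0.003,0.02],"spin":0}
    - {"translation":[-0.008,-0.003,0.02],"spin":0}
  grip_force: 90

```text
time_s: 12.15
ee_pos: [0.553, 0.2015, 0.1123]
tcp_rot: [2.422, 1.999, 0.004]
contact_force: [-1.9, -3.5, 19.1]
opening: 0.0086
finger_force: 89.8
```

```bash
python3 st.py
```

```text
[0.553  0.2015 0.1123] [-0.029  0.537 -0.549  1.782  0.345  0.916 -0.918] F [ -3.8  -1.1 -19.1] M [ 0.13 -1.16  0.01] (array([-0.006, -0.004,  0.004]), np.float64(-0.00018359278962662984), np.float64(-10.933046702132796), np.float64(0.18600657903511)) 12.15
```

Bottomed at TCP z 0.1123 with 19 N, so the key is home. Turn clockwise about the key axis.

jog_arm:
  series:
    - {"translation":[0,0.002,0],"spin":0.03}
    - {"translation":[0,0.005,0],"spin":0.06}
    - {"translation":[-0.001,0.007,0],"spin":0.09}
    - {"translation":[-0.002,0.009,0],"spin":0.12}
    - {"translation":[-0.003,0.011,0],"spin":0.15}
    - {"translation":[-0.004,0.013,0],"spin":0.18}
    - {"translation":[-0.005,0.015,0],"spin":0.21}
    - {"translation":[-0.007,0.017,0],"spin":0.24}
    - {"translation":[-0.009,0.019,0],"spin":0.28}
    - {"translation":[-0.009,0.019,0],"spin":0.28}

```text
time_s: 12.98
ee_pos: [0.5555, 0.1994, 0.1124]
tcp_rot: [3.046, 0.765, 0.008]
contact_force: [2.0, -5.7, 15.4]
opening: 0.0087
finger_force: 89.2
```

```bash
python3 st.py
```

```text
[0.5555 0.1994 0.1124] [-0.178  0.5   -0.336  1.79   0.21   0.882 -1.688] F [ -0.9   6.  -15.3] M [-1.69 -0.44 -0.  ] (array([-0.013, -0.017,  0.004]), np.float64(-0.28285827530325747), np.float64(-61.814489554586345), np.float64(0.2917732591847223)) 12.9833
```

jog_arm:
  series:
    - {"translation":[0,0.002,0],"spin":0.03}
    - {"translation":[0,0.005,0],"spin":0.06}
    - {"translation":[-0.001,0.007,0],"spin":0.09}
    - {"translation":[-0.002,0.009,0],"spin":0.12}
    - {"translation":[-0.003,0.011,0],"spin":0.15}
    - {"translation":[-0.004,0.013,0],"spin":0.18}
    - {"translation":[-0.005,0.015,0],"spin":0.21}
    - {"translation":[-0.007,0.017,0],"spin":0.24}
    - {"translation":[-0.009,0.019,0],"spin":0.27}
    - {"translation":[-0.009,0.019,0],"spin":0.27}
    - {"translation":[-0.009,0.019,0],"spin":0.27}

```text
time_s: 13.9
ee_pos: [0.5558, 0.196, 0.1124]
tcp_rot: [3.092, -0.547, 0.008]
contact_force: [2.1, -10.9, 18.4]
opening: 0.0086
finger_force: 89.5
```

```bash
python3 st.py;  python3 - <<'E'
from h import *
import pickle
a,b=pickle.load(open("ab.pkl","rb"))
s=sense();w=cap("wrist");save(w,"w6.png");b2=cap("scene");t2=cap("top")
R=Ro.from_rotvec(s["tcp_rot"]).as_matrix()
P=(wcloud(w,s)-s["ee_pos"])@R
for v in(244,256,262,292,298,304,310): print(v,(P[v,321]*1000).round(1))
# lid heights along box x: before / after
c=np.array([.6266,.183]);th=np.radians(-10.9);E=np.array([[np.cos(th),-np.sin(th)],[np.sin(th),np.cos(th)]])
for n,p,q in(("scene",b,b2),("top",a,t2)):
  for d in(p,q):
    P=cloud(d);L=(P[...,:2]-c)@E;ok=(d["range_z"]>0)&(np.abs(P[...,2]-.105)<.015)
    print(n,[float(np.round(1000*np.median(P[...,2][ok&(np.abs(L[...,0]-x)<.006)&(L[...,1]>-.11)&(L[...,1]<-.06)]),1)) for x in(-.06,-.02,.0,.03,.06,.09)])
E
```

```text
[0.5558 0.196  0.1124] [-0.324  0.479 -0.133  1.802  0.086  0.862 -2.419] F [  5.8   9.5 -18.4] M [-2.26  1.01 -0.01] (array([-0.029, -0.022,  0.004]), np.float64(0.4489977778333266), np.float64(-110.08039999000123), np.float64(0.2975778647903246)) 13.9
244 [13.6 -1.7 -4.5]
256 [ 13.7  -1.7 -17.3]
262 [ 13.6  -1.7 -22.7]
292 [  3.   -1.7 -30.9]
298 [  0.6  -1.7 -32.2]
304 [ -2.9  -1.7 -31.9]
310 [ -6.2  -1.7 -32.1]
scene [100.2, 100.5, 100.1, 100.1, 100.4, 100.4]
scene [100.5, 109.1, 107.9, 106.3, 103.7, 101.6]
top [99.7, 99.5, 99.6, 99.5, 99.8, 99.9]
top [99.6, 108.7, 107.3, 105.2, 103.3, 101.1]
```

View pics/w6.png

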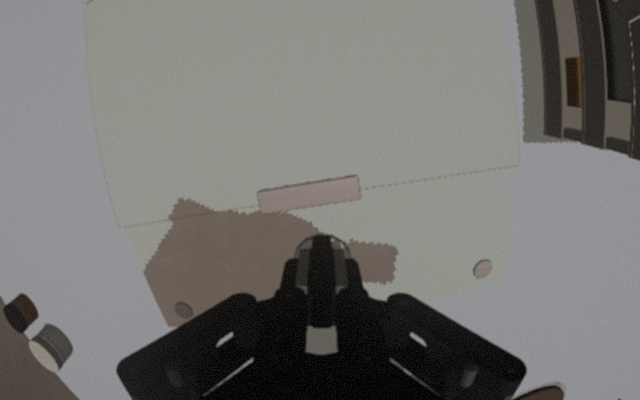

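The lid's front edge has risen about 9 mm (0.066 rad, plug about 1.38 rad), the key is still pressed home and the grip is 89 N. Handing in.

```bash
python3 -c "
from workcell import ctrl
print(ctrl.job_done())"
```

```text
the job is handed in; nothing more can be done
None
```

The key is home in the lock, turned to about 1.38 rad and still gripped. The lid's front edge is up about 9 mm, and I handed the job in at about 14 s; no verdict came back.

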